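# Post the orange specimen cassette through the intake flap

### The job

With the fingertips only, push the orange-lidded specimen cassette along its lane of the intake chute and through the gravity flap at the end, far enough that it slides down the ramp behind, then draw the fingers back out so that the flap swings shut. Do not lift the cassette, and leave the white-lidded cassette, the flap of its lane and everything else on the bench as they are.

Things in the scene. Friction and masses are not known exactly. Their poses are not given: they have to be found in the camera images.
- intake: Intake chute: fixed grey bench unit, two parallel lanes. Origin at table level, in the plane of the shut flaps, midway between the lanes; x is the feed direction (away from the robot), y left. In its frame: level deck, top at z = 90 mm, from x = -190 to 45 mm. Lane centres at y = 36 (left) and -36 mm, each 64 mm wide between walls that rise 18 mm above the deck. Its position and yaw vary
- ramp_edge (a point): Far edge of the deck, between the lanes (x = 45, z = 90 mm in the intake's frame), axes as the intake. From here a ramp falls at 28 degrees to an end wall at x = 195 mm, open above. Deck and ramp are slippery (friction about 0.2): a cassette tips and slides down by itself once its middle is past this edge, its rear face then being about 5 mm inside the flap plane
- left_axle (a point): Middle of the left flap's hinge: the steel axle, 8 mm thick, 62 mm above the deck, with open space over it. It crosses both lanes between three dark posts, 8 mm wide and 14 mm deep, at y = -72, 0 and 72 mm in the intake's frame, 70 mm higher than the deck
- right_axle (a point): Middle of the right flap's hinge, on the same axle. Right of the lanes (y = -76 to -151, x = -60 to 160 mm in the intake's frame) a cream console with a dark screen is built on, about 95 mm high
- flap_left (a joint): Blue top-hung flap of the left lane, 58 mm wide, 3 mm thick, hanging from the axle down to 4 mm above the deck, about 60 g. Angle in rad: 0 hangs shut, grows as its lower edge swings inward (intake +x), stops at 1.4; it cannot swing outward. Gravity shuts it as soon as nothing holds it open
- flap_right (a joint): The same flap in the right lane, same meaning
- orange_cassette_centre (a point): Centre (half-way up) of the specimen cassette with the ORANGE lid: a closed box 80 mm long (its x axis, along the lane), 50 mm wide, 28 mm high, about 0.18 kg. It stands on the deck in the left or the right lane, outside the flap
- white_cassette_centre (a point): Centre of the same-sized cassette with the WHITE lid, in the other lane. It stays where it is
- bottle: Brown reagent bottle, 72 mm across, 170 mm high, standing at the left; origin at the centre of its underside
- beaker: Steel beaker, 70 mm across, 85 mm high, standing at the right; origin at the centre of its underside
- jar: White jar with blue cap, 52 mm across, 60 mm high, standing at the right; origin at the centre of its underside
- wrench: Steel wrench lying on the table at the left; origin under its middle
- screwdriver: Screwdriver lying on the table at the right; origin under its middle
- orange_cassette: The orange-lidded cassette itself; origin at the centre of its underside, x along its length, z up
Not all that is in view belongs to the job. What is shaped like the orange_cassette but blue or yellow is not meant.

How it is judged:
By the outcome, as a careful person would: the job done as asked, in the order asked, and still so for the second after the job is handed in, with the robot touching nothing.
It also fails if it takes over 38 s, if anything falls off the work surface, if the arm or the gripper's body presses on something with over 40 N, if the wrist force passes 120 N, or if a joint passes its speed limit or range.

### The arm

A 7-joint arm with a two-finger parallel gripper is mounted at the origin on the work surface. World frame = base frame: x ahead of the robot, y to its left, z up, the work surface at z = 0. Lengths are in mm, angles in rad, forces in N, time in s.
With the tool pointing down it reaches from about 425 to 800 mm from the base axis. Payload 8.3 kg.
Tool frame: the origin (TCP) lies between the finger pads; the fingertips stand 17 mm ahead of it and the grasp point (between the pads) lies 2 mm behind it; y points along the fingers, z is the direction in which the jaws open and shut, and the axes are right-handed (so a half turn about y gives the same grasp; the last joint's range is limited). The gripper opens to 85 mm and grips with 20 to 120 N. Pads are 22 mm wide; open, the fingers measure 114 mm over their backs; the gripper's body (76 mm by 85 mm) begins 54 mm behind the grasp point. The pads swing forward as they close: fully open they stand 13 mm farther back than shut.
Start: joints at [-1.267, 0.383, 0.016, 1.37, -0.006, 1.388, -0.046], TCP at [224.093, 583.427, 248.279] pointing down, gripper open.
Joint ranges: [-2.95, 2.95], [-0.25, 2.06], [-1.52, 1.56], [0.18, 2.33], [-1.44, 4.58], [0.02, 2.06], [-3.01, 3.01]. Speed limits (rad/s): [2.39, 2.39, 3.01, 3.01, 3.14, 3.14, 3.14].

### API

Orientations are given as a rotation vector (axis times angle).
In Python, from cell import telemetry, vision, job gives the robot as it stands. The module is installed in compiled form; this text tells all that it offers.
- The arm moves only by the shell command python3 -m jog 'ROWS' [OPENING] [FORCE]. ROWS is JSON, a list of rows, each a list of 4 numbers: the shift along the tool's x, y, z in m, then the turn about the tool's y in rad. A call has 1 to 5 rows; each row shifts and turns the commanded pose from where the row before left it, along the tool's axes as they then stand; what a row does not reach is not made up. A row lasts 1/12 s, in which the tool goes at most 41.7 mm and 7.16 degrees, less where a joint would pass 70% of its speed; a pose out of reach is approached as far as the arm can. A call with a gripper value outside its range is refused whole. OPENING is the closure, from -1 (fully open) to 1 (shut), so that 0 is half open, set as the call begins (- or left out, the last holds). The fingers move at their own pace and stop on an object; FORCE is the grip in N (left out, the last holds). Time passes only in rows, so rows that do not move let the fingers close. It gives the time, the measured TCP pose, the force and the opening at its end, in the units of the state.
- telemetry.get_obs(): the state, without advancing time (a new reading comes with each control period).
- vision.camera(name): name is "scene" or "top" or "wrist"; returns a dict with "pixels" (384x512x3 uint8, red, green, blue), "depth" (384x512 float32, mm along the optical axis (not along the pixel's ray), 0 where there is no reading), "mtx" (3x3 intrinsics, pixels), "world_from_camera" (4x4, takes a point from camera to world coordinates); the wrist camera has in their place "mount" (4x4, takes a point from camera to tool coordinates, whose origin is the TCP and whose axes are the tool frame's). Camera axes: x right, y down, z forward; pixel columns grow to the right and rows downward; lengths in mm; the calibration is good to about 2 mm. A picture is of the moment at which its call begins: read the wrist's pose just before it.
- job.sign_off(): hands the job in, once; it reports no verdict.
The state is a dict: "time_s": time; "q": joint angles; "qvel": joint speeds; "effort": joint torques, N m; "eef_pos": TCP position; "orientation": TCP orientation; "ft_force": force on the tool from outside, world axes, zero at the start; "wrist_torque": the same for the moment, N m; "grip_width": finger opening in mm.
Only numpy, scipy, OpenCV 4.12 (cv2) and the standard library are available. Lean on these libraries where they do the work, as an engineer would, in place of code of your own. Each camera call takes 0.05 s, during which the arm holds its last target. There are 200 camera calls.

## Working session

There is one attempt and no reset: what is moved stays moved. The work goes in short steps, Python scripts to look and compute and a shell command to move; the robot and the scene stay as the last step left them, time stands still between calls to the robot, and variables do not carry over. Pictures are saved under pics/ and viewed, about 8 in all and at most 12, crops included, and the job is handed in when it is done.

```bash
mkdir -p pics
cat > h.py <<'E'
import numpy as np, cv2
from cell import telemetry, vision, job
from scipy.spatial.transform import Rotation as R
def cam(n,save=None):
    o=telemetry.get_obs(); c=vision.camera(n)
    if n=="wrist":
        T=np.eye(4);T[:3,:3]=R.from_rotvec(o["orientation"]).as_matrix();T[:3,3]=o["eef_pos"];c["W"]=T@np.array(c["mount"])
    else: c["W"]=np.array(c["world_from_camera"])
    if save: cv2.imwrite(f"pics/{save}.png",c["pixels"][:,:,::-1])
    v,u=np.mgrid[:384,:512];K=np.array(c["mtx"])
    d=c["depth"];P=np.stack([(u-K[0,2])/K[0,0]*d,(v-K[1,2])/K[1,1]*d,d,np.ones_like(d)],-1)
    c["P"]=(P@c["W"].T)[...,:3]; c["P"][d==0]=np.nan
    return c
E
python3 - <<'E'
from h import *
np.set_printoptions(precision=3,suppress=True)
o=telemetry.get_obs();print(o); print(R.from_rotvec(o["orientation"]).as_matrix())
for n in("scene","top"):
    c=cam(n,n+"1");np.savez(n+".npz",P=c["P"],px=c["pixels"]);print(n,c["W"],c["mtx"])
a=cv2.imread("pics/scene1.png");b=cv2.imread("pics/top1.png")
E
```

```text
{'time_s': 0.0, 'q': array([-1.267,  0.384,  0.016,  1.371, -0.006,  1.388, -0.047]), 'qvel': array([-0.001, -0.001,  0.   , -0.001,  0.001,  0.   ,  0.001]), 'effort': array([  0.001, -62.762,   0.845, -37.181,   0.016,   0.014,  -0.   ]), 'eef_pos': array([223.95 , 582.994, 247.274]), 'orientation': array([-1.554,  0.288, -0.288]), 'ft_force': array([ 0.277,  0.119, -0.683]), 'wrist_torque': array([-0.005, -0.062, -0.014]), 'grip_width': 85.10400935719974}
[[ 0.933 -0.001  0.359]
 [-0.359 -0.002  0.933]
 [ 0.    -1.    -0.002]]
scene [[   0.792    0.504   -0.345  903.045]
 [   0.611   -0.651    0.45  -479.611]
 [   0.002   -0.567   -0.824 1028.762]
 [   0.       0.       0.       1.   ]] [[428.573   0.    258.633]
 [  0.    428.573 190.534]
 [  0.      0.      1.   ]]
top [[  -0.024   -0.997    0.068  432.844]
 [  -1.       0.024    0.004   -9.328]
 [  -0.006   -0.068   -0.998 1576.987]
 [   0.       0.       0.       1.   ]] [[437.094   0.    253.37 ]
 [  0.    437.094 199.042]
 [  0.      0.      1.   ]]
```

View pics/scene1.png

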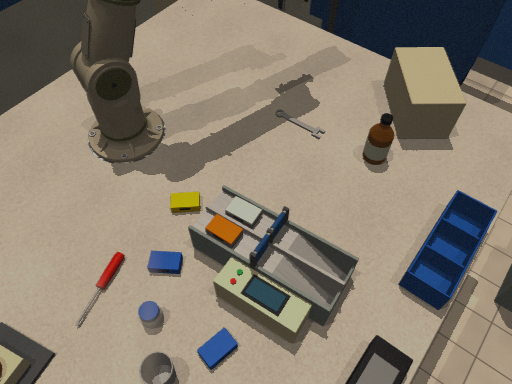

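View pics/top1.png

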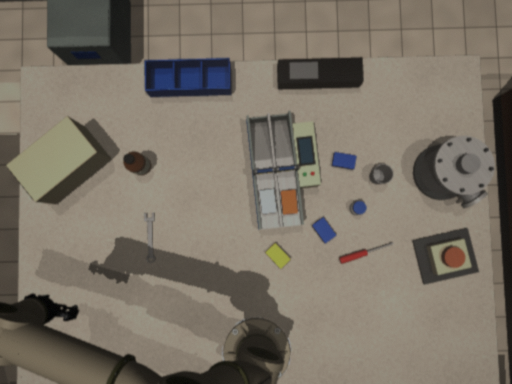

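The scene shows the orange cassette at (224,230) in the right lane and the white one in the left. In the top view orange is at (290,202), white at (267,202), and the blue flaps are on row ~170. The intake is slightly yawed. Next I measure it.

```bash
cat > m.py <<'E'
from h import *
np.set_printoptions(precision=1,suppress=True)
for n in("scene","top"):
    d=np.load(n+".npz");P=d["P"];px=d["px"];h=cv2.cvtColor(px,cv2.COLOR_RGB2HSV);H,S,V=[h[...,i].astype(int) for i in range(3)]
    z=P[...,2];box=(P[...,0]>400)&(P[...,0]<950)&(P[...,1]>-330)&(P[...,1]<120)
    def rect(m,name):
        m=m&box; n_,l,st,_=cv2.connectedComponentsWithStats(m.astype(np.uint8))
        k=1+np.argmax(st[1:,4]);p=P[l==k]
        r=cv2.minAreaRect(p[:,:2].astype(np.float32));print(n,name,len(p),"med",np.median(p,0),"rect",np.array(r[0]),np.array(r[1]),r[2])
    rect((H>5)&(H<16)&(S>180)&(z>108)&(z<128),"orange")
    rect((S<40)&(V>150)&(z>110)&(z<128),"white")
    rect((z>95)&(z<112)|(z>60)&(z<135)&(S<60),"unit")
    rect((H>105)&(H<125)&(S>90)&(z>125),"flaps")
    rect((z>135),"hi")
    rect((H>20)&(H<45)&(S>30)&(S<120)&(z>80)&(z<105),"console")
E
python3 m.py
python3 - <<'E'
import cv2
a=cv2.imread("pics/scene1.png")[170:340,170:370];b=cv2.imread("pics/top1.png")[95:240,225:335]
a=cv2.resize(a,None,fx=2.3,fy=2.3,interpolation=3);b=cv2.resize(b,(int(110*391/145),391),interpolation=3)
cv2.imwrite("pics/c1.png",cv2.hconcat([a,b]))
E
```

```text
scene orange 83 med [ 544.8 -144.3  117.5] rect [ 534.8 -137.2] [87.7 41.9] 37.865291595458984
scene white 501 med [525.7 -51.5 118.7] rect [524.6 -51.3] [79.1 49.1] 7.21892786026001
scene unit 9843 med [654.6 -97.6  92. ] rect [ 635.4 -113.9] [391.9 228.6] 4.934958457946777
scene flaps 113 med [ 631.5 -110.9  157. ] rect [ 630.3 -109.1] [11.7 57.2] 5.148161888122559
scene hi 380 med [628.8 -81.6 157.1] rect [627.  -78.2] [ 14.8 153.1] 4.973196983337402
scene console 2102 med [ 689.9 -189.5   91. ] rect [ 684.4 -186.5] [227.9  77.3] 4.909672260284424Traceback (most recent call last):
  File "m.py", line 10, in <module>
    rect((H>5)&(H<16)&(S>180)&(z>108)&(z<128),"orange")
    ~~~~^^^^^^^^^^^^^^^^^^^^^^^^^^^^^^^^^^^^^^^^^^^^^^^
  File "m.py", line 8, in rect
    k=1+np.argmax(st[1:,4]);p=P[l==k]
        ~~~~~~~~~^^^^^^^^^^
    return _wrapfunc(a, 'argmax', axis=axis, out=out, **kwds)
    return bound(*args, **kwds)
ValueError: attempt to get argmax of an empty sequence
```

View pics/c1.png

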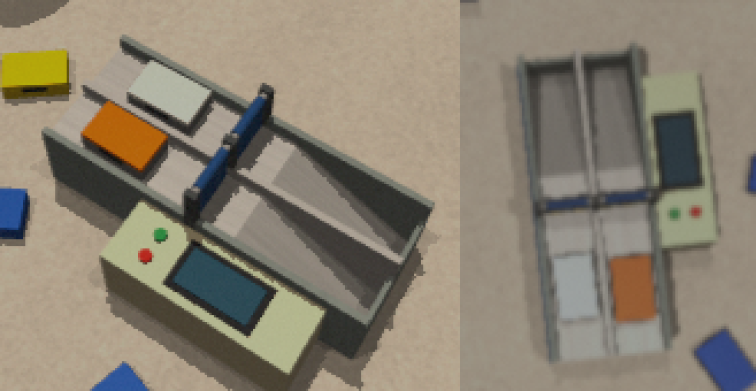

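The crop shows orange in the right lane with free deck behind it. Both flaps are shut and the console stands at the right. Posts rect is centred at (627,-78), size 153x15, yaw 4.95°, as expected. I'll loosen the colour thresholds and work in the intake frame.

```bash
cat >> h.py <<'E'
YAW=np.radians(4.95); O=np.array([627.,-78.2])
def toI(p): 
    d=np.asarray(p)[...,:2]-O; c,s=np.cos(YAW),np.sin(YAW); return np.stack([d[...,0]*c+d[...,1]*s,-d[...,0]*s+d[...,1]*c],-1)
E
cat > m2.py <<'E'
from h import *
np.set_printoptions(precision=1,suppress=True)
for n in("scene","top"):
    d=np.load(n+".npz");P=d["P"];h=cv2.cvtColor(d["px"],cv2.COLOR_RGB2HSV);H,S,V=[h[...,i].astype(int) for i in range(3)];z=P[...,2]
    for nm,m in (("orange",(H>2)&(H<20)&(S>130)&(z>105)&(z<130)),("white",(S<60)&(V>130)&(z>112)&(z<128)),("hi",(z>140)&(z<175))):
        p=P[m];q=toI(p);k=(abs(q[:,0])<200)&(abs(q[:,1])<80);q=q[k].astype(np.float32)
        if len(q): print(n,nm,len(q),cv2.minAreaRect(q),np.percentile(q,[1,99],axis=0).ravel(),np.median(p[k,2]))
o=telemetry.get_obs();M=R.from_rotvec(o["orientation"]).as_matrix()
print("tool x yaw deg",np.degrees(np.arctan2(M[1,0],M[0,0])))
E
python3 m2.py
```

```text
scene orange 622 ((-109.1552963256836, -32.07878112792969), (57.07566452026367, 80.71247100830078), 89.09916687011719) [-147.7  -60.1  -69.4  -10.2] 118.51932711587159
scene white 536 ((22.789306640625, 28.11880874633789), (63.6605110168457, 338.8838806152344), 89.05414581298828) [-137.9   -1.5  109.9   59.9] 118.611324228216
scene hi 360 ((-0.009772777557373047, -0.0029754638671875), (14.802071571350098, 153.1024627685547), 0.04818512499332428) [ -6.6 -76.1   7.3  74.8] 157.47333327063183
top orange 324 ((-108.82662963867188, -34.26615905761719), (47.665122985839844, 76.04203033447266), 89.17324829101562) [-146.3  -57.5  -71.8  -10.7] 118.39299292059638
top white 356 ((-2.0211944580078125, 25.0540771484375), (365.5243225097656, 112.18131256103516), 9.303428649902344) [-150.4   -1.6   90.3   60.2] 118.06954069664641
top hi 168 ((-1.7230820655822754, 0.6357955932617188), (149.4231414794922, 14.29060173034668), 89.83224487304688) [ -8.6 -73.4   4.5  74.8] 157.6063462475746
tool x yaw deg -21.012408751269703
```

```bash
python3 -m jog '[[0.029,0,-0.023,0],[0.029,0,-0.023,0],[0.029,0,-0.023,0],[0.029,0,-0.023,0],[0.029,0,-0.023,0]]' 0.8 40; python3 -m jog '[[0.029,0,-0.023,0],[0.029,0,-0.023,0],[0.029,0,-0.023,0],[0.029,0,-0.023,0],[0.029,0,-0.023,0]]'; python3 -m jog '[[0.029,0,-0.023,0],[0.029,0,-0.023,0],[0,0,0,-0.11],[0,0,0,-0.11],[0,0,0,-0.11]]'; python3 -m jog '[[0,0,0,-0.11],[0,0,0,0]]'; python3 -c "
from h import *
o=telemetry.get_obs();M=R.from_rotvec(o['orientation']).as_matrix();print(np.degrees(np.arctan2(M[1,0],M[0,0])),o['q'],o['eef_pos'],toI(o['eef_pos']))"
```

```text
time_s: 0.52
eef_pos: [318.7, 422.3, 247.8]
orientation: [-1.552, 0.288, -0.287]
ft_force: [0.7, 0.2, -1.0]
grip_width: 25.9
time_s: 0.93
eef_pos: [412.7, 262.9, 248.1]
orientation: [-1.552, 0.288, -0.287]
ft_force: [1.3, 0.2, 0.0]
grip_width: 8.8
time_s: 1.35
eef_pos: [450.1, 200.0, 247.9]
orientation: [-1.571, 0.027, -0.026]
ft_force: [-1.0, -0.2, -0.0]
grip_width: 8.3
time_s: 1.52
eef_pos: [449.8, 200.8, 247.9]
orientation: [-1.57, -0.061, 0.062]
ft_force: [-0.5, 1.4, -1.0]
grip_width: 8.5
4.484187868768999 [-0.74689422  0.09333476  0.28285346  1.73431944 -0.02684144  1.31851624
  1.19057495] [449.81136546 200.78202813 247.9341922 ] [-152.45544232  293.23049353]
```

```bash
python3 -m jog '[[-0.004,0,-0.037,-0.008],[-0.004,0,-0.037,0],[-0.004,0,-0.037,0],[-0.004,0,-0.037,0],[-0.004,0,-0.037,0]]'; python3 -m jog '[[0,0.015,-0.037,0],[0,0.03,-0.037,0],[0,0.03,-0.037,0],[0,0,-0.032,0],[0,0,0,0]]';  python3 - <<'E'
from h import *
np.set_printoptions(precision=1,suppress=True)
o=telemetry.get_obs();print(o['eef_pos'],toI(o['eef_pos']))
c=cam("scene","s2");w=cam("wrist","w2")
P=c["P"];np.save("s2.npy",P)
# points near tool column
d=np.hypot(*(toI(P)-toI(o['eef_pos'])).transpose(2,0,1));m=(d<60)&(P[...,2]>125)
q=np.c_[toI(P[m])-toI(o['eef_pos']),P[m][:,2]-o['eef_pos'][2]]
for z in range(-40,120,8):
    k=(q[:,2]>=z)&(q[:,2]<z+8)
    if k.sum(): print(z,k.sum(),q[k][:,:2].min(0),q[k][:,:2].max(0))
a=cv2.imread("pics/s2.png")[60:300,130:360];b=cv2.imread("pics/w2.png")
cv2.imwrite("pics/c2.png",cv2.hconcat([cv2.resize(a,(383,400)),cv2.resize(b,(400,400))]))
E
```

```text
time_s: 1.93
eef_pos: [444.2, 13.4, 248.2]
orientation: [-1.57, -0.061, 0.061]
ft_force: [0.9, -0.9, 0.2]
grip_width: 8.2
time_s: 2.35
eef_pos: [453.8, -124.9, 179.7]
orientation: [-1.573, -0.052, 0.056]
ft_force: [-0.2, 0.0, 1.8]
grip_width: 8.5
[ 453.8 -124.9  179.7] [-176.5  -31.5]
-16 14 [  3.5 -16.2] [13.1 10.7]
-8 25 [ -2.7 -18.1] [12.6 16.6]
0 23 [  2.  -18.5] [12.3 17. ]
8 26 [  3.3 -18.8] [13.  16.5]
16 15 [  4.  -17.7] [13.2  9.5]
24 29 [  2.9 -26.3] [15.3 27.9]
32 79 [-10.4 -35.9] [15.4 38.3]
40 41 [ -6.6 -44.9] [14.7 44.1]
48 63 [  3.4 -52.1] [18.7 48.1]
56 50 [  7.2 -52.7] [19.2 55.6]
64 69 [  3.7 -57.9] [19.2 57. ]
72 87 [-11.4 -59. ] [21.8 59.7]
80 75 [ -7.9 -59.4] [21.5 54.7]
88 58 [ -9.  -46.1] [ 21.3 -10.7]
96 26 [ -5.7 -42.6] [ 11.6 -28.7]
104 17 [ -6.  -37.9] [ 14.5 -33.7]
112 56 [-19.5 -37.9] [39.8 19.1]
```

View pics/c2.png

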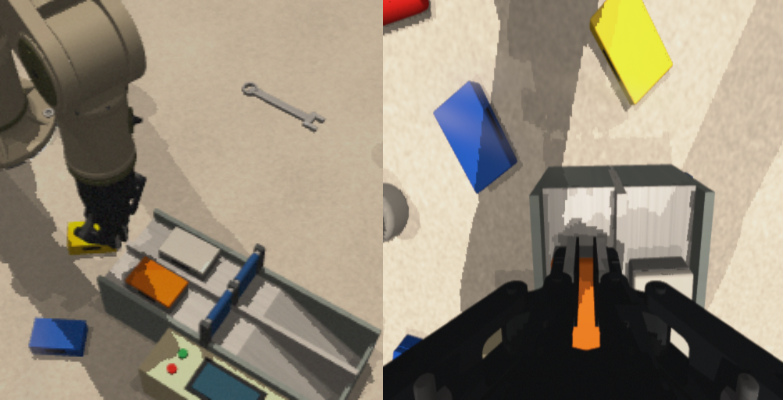

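Shut finger profile from depth: tips about 17 mm below the TCP and ±13 mm thick along the lane. The knuckles spread at post height, so I must stop about 28 mm before the flap plane. The cassette then has to coast the last ~20 mm from a brisk push, with a press on its front overhang as fallback. Next I descend behind it and make gentle contact.

```bash
python3 -m jog '[[0,0.02,-0.0025,-0.005],[0,0.02,0,0],[0,0.02,0,0],[0,0,0,0]]'; python3 -m jog '[[0.01,0,0,0],[0.008,0,0,0],[0.006,0,0,0],[0.006,0,0,0],[0,0,0,0]]';  python3 - <<'E'
from h import *
o=telemetry.get_obs();M=R.from_rotvec(o['orientation']).as_matrix();print(o['eef_pos'],toI(o['eef_pos']),np.degrees(np.arctan2(M[1,0],M[0,0])))
c=cam("scene","s3");np.savez("scene.npz",P=c["P"],px=c["pixels"])
c=cam("top","t3");np.savez("top.npz",P=c["P"],px=c["pixels"])
E
python3 m2.py|grep orange
```

```text
time_s: 2.78
eef_pos: [454.0, -118.6, 117.9]
orientation: [-1.569, -0.064, 0.072]
ft_force: [-0.3, 0.8, 0.4]
grip_width: 8.4
time_s: 3.2
eef_pos: [487.7, -117.8, 121.7]
orientation: [-1.57, -0.07, 0.067]
ft_force: [-0.4, 0.5, 0.8]
grip_width: 8.3
[ 487.72660736 -117.78250173  121.66022161] [-142.16938555  -27.41747899] 4.996668504976182
scene orange 638 ((-88.25774383544922, -32.27428436279297), (57.762168884277344, 80.67526245117188), 89.80589294433594) [-126.8  -60.   -48.8  -10.2] 118.66994134170835
top orange 16 ((-54.38154220581055, -31.07993507385254), (15.690656661987305, 45.339454650878906), 16.981855392456055) [-67.9 -54.2 -51.5 -10. ] 118.46507479077513
```

```bash
python3 -m jog '[[0,0,0,0],[0,0,0,0]]';python3 -m jog '[[0,0,0,0]]'; python3 -c "
from h import *
c=cam('wrist','w4');o=telemetry.get_obs();print(o['q'],o['eef_pos'],toI(o['eef_pos']))"
```

```text
time_s: 3.47
eef_pos: [485.4, -118.3, 120.9]
orientation: [-1.57, -0.067, 0.068]
ft_force: [0.6, 0.2, 0.4]
grip_width: 8.7
time_s: 3.55
eef_pos: [485.5, -118.3, 120.9]
orientation: [-1.57, -0.067, 0.068]
ft_force: [0.1, -0.4, -1.0]
grip_width: 8.9
[-0.34769084  0.24662585  0.60214975  1.89960328 -0.16087466  1.04315955
  1.97848585] [ 485.48747672 -118.28414006  120.86637117] [-144.44344962  -27.72403996]
```

View pics/w4.png

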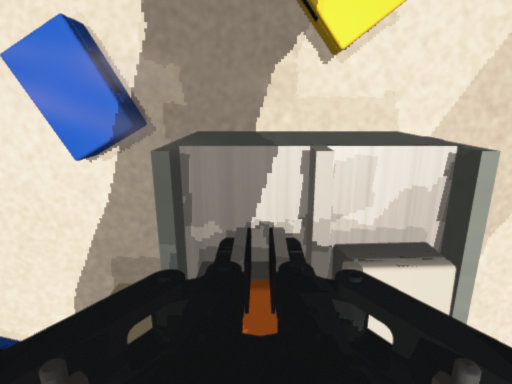

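```bash
python3 -m jog '[[-0.006,0,0,0],[0,0,-0.006,0],[0.003,0.001,0,0],[0,0,0,0],[0,0,0,0]]'; python3 -c "
from h import *
o=telemetry.get_obs();print(o['q'],o['eef_pos'],toI(o['eef_pos']))"
```

```text
time_s: 4.02
eef_pos: [483.4, -124.5, 119.8]
orientation: [-1.57, -0.068, 0.068]
ft_force: [0.1, 0.4, 0.2]
grip_width: 8.2
[-0.33792625  0.24741259  0.60576685  1.90219343 -0.16220134  1.04047652
  1.99287468] [ 483.39600393 -124.53729988  119.75043062] [-147.06668444  -33.77341227]
```

Centred (intake x = -147, y = -34). Now the accelerating push, stopping about 35 mm before the flap plane.

```bash
python3 -m jog '[[0.014,0,0,0],[0.024,0,0,0],[0.035,0,0,0],[0.038,0,0,0],[0,0,0,0]]'
python3 - <<'E'
from h import *
o=telemetry.get_obs();print(o['eef_pos'],toI(o['eef_pos']),o["ft_force"])
c=cam("scene","s5");np.savez("scene.npz",P=c["P"],px=c["pixels"])
E
python3 m2.py|grep orange
```

```text
time_s: 4.43
eef_pos: [598.7, -112.0, 117.7]
orientation: [-1.57, -0.071, 0.072]
ft_force: [-0.5, 1.2, 0.4]
grip_width: 8.7
[ 598.66381157 -111.95007855  117.71661611] [-31.14267674 -31.17917674] [-0.50140436  1.20821412  0.43271035]
scene orange 427 ((54.243804931640625, -36.037811279296875), (78.44574737548828, 51.459415435791016), 0.2012278288602829) [ 19.  -60.8  93.  -12.3] 117.6003347427121
top orange 16 ((-54.38154220581055, -31.07993507385254), (15.690656661987305, 45.339454650878906), 16.981855392456055) [-67.9 -54.2 -51.5 -10. ] 118.46507479077513
```

View pics/s5.png

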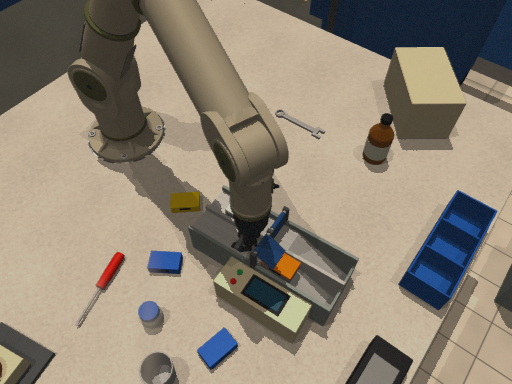

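The picture shows the cassette at (288,266), through the flap with its centre at x≈54, past the ramp edge. Now I draw back and lift clear.

```bash
python3 -m jog '[[-0.015,0,0,0],[-0.025,0,0,0],[-0.03,0,0,0],[-0.03,0,0,0],[-0.02,-0.01,0,0]]'; python3 -m jog '[[0,-0.03,0,0],[0,-0.035,0,0],[0,-0.035,0,0],[-0.01,-0.02,0.02,0],[0,0,0.03,0]]';python3 -m jog '[[0,0,0.035,0],[0,0,0.035,0],[0,0,0.035,0],[0,0,0.03,0],[0,0,0,0]]';python3 -m jog '[[0,0,0,0],[0,0,0,0],[0,0,0,0],[0,0,0,0],[0,0,0,0]]'
python3 - <<'E'
from h import *
o=telemetry.get_obs();print(o['eef_pos'],toI(o['eef_pos']),o["ft_force"])
for n in("scene","top"):
    c=cam(n,n+"6");np.savez(n+".npz",P=c["P"],px=c["pixels"])
a=cv2.imread("pics/scene6.png")[60:340,90:370];b=cv2.imread("pics/top6.png")[95:240,225:335]
cv2.imwrite("pics/c6.png",cv2.hconcat([cv2.resize(a,(450,450)),cv2.resize(b,(341,450))]))
E
python3 m2.py
python3 - <<'E'
from h import *
d=np.load("scene.npz");P=d["P"];h=cv2.cvtColor(d["px"],cv2.COLOR_RGB2HSV);q=toI(P)
m=(h[...,0]<20)&(h[...,0]>2)&(h[...,1]>130)&(abs(q[...,1])<72)&(abs(q[...,0])<200);print("orange",m.sum(),np.median(q[m],0),np.median(P[m],0))
for s in(1,-1):
    m=(h[...,0]>105)&(h[...,0]<125)&(h[...,1]>90)&(abs(q[...,1]-36*s)<30)&(abs(q[...,0])<60)&(P[...,2]>90);print("flap",s,m.sum(),np.percentile(q[m][:,0],[5,50,95]),P[m][:,2].min())
E
```

```text
time_s: 4.9
eef_pos: [469.5, -125.6, 127.9]
orientation: [-1.568, -0.063, 0.07]
ft_force: [0.1, -0.2, 0.9]
grip_width: 8.3
time_s: 5.32
eef_pos: [460.1, -80.1, 254.7]
orientation: [-1.57, -0.068, 0.056]
ft_force: [1.4, -0.0, 0.2]
grip_width: 8.6
time_s: 5.73
eef_pos: [446.6, 64.4, 249.5]
orientation: [-1.568, -0.074, 0.075]
ft_force: [0.5, 1.2, -0.3]
grip_width: 8.7
time_s: 6.15
eef_pos: [448.4, 57.1, 249.8]
orientation: [-1.57, -0.066, 0.066]
ft_force: [-0.2, -0.5, 0.3]
grip_width: 8.4
[448.41581001  57.08440971 249.82943059] [-166.24493814  150.18923054] [-0.16756345 -0.47347134  0.33601109]
scene white 11 ((124.86447143554688, -7.6906890869140625), (199.40103149414062, 105.45359802246094), 24.224720001220703) [ 14.3 -70.7 195.5  74.5] 112.33167561636674
scene hi 361 ((0.4332098960876465, 0.40386199951171875), (15.00179386138916, 153.23805236816406), 0.0985012948513031) [ -6.8 -75.9   7.4  74.6] 157.38479562272516
top white 8 ((105.464111328125, 0.3692014217376709), (159.20050048828125, 3.0523154735565186), 0.6931160688400269) [ 27.5  -1.5 181.4   2.8] 113.24839033164653
top hi 166 ((-1.3644084930419922, 0.7858428955078125), (14.746501922607422, 149.11825561523438), 0.24998441338539124) [ -8.5 -73.5   5.1  74.8] 156.78337497966675
tool x yaw deg 4.867819710201077
orange 472 [154.34960307 -31.01452274] [783.41778221 -95.83375276  64.47002429]
flap 1 139 [-3.08464992  1.62995239  5.4888115 ] 92.54210244333376
flap -1 168 [-2.6730331   2.25822314  5.56653238] 94.0286061848501
```

View pics/c6.png

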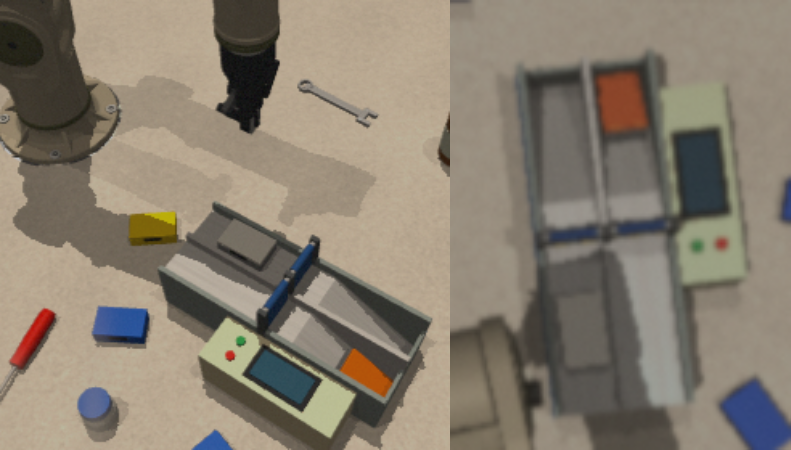

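The orange cassette lies at the ramp's end wall (crop 367,372), both flaps hang shut, and the white cassette is in the same place, now in the arm's shadow.

```bash
python3 -c "
from cell import job
print(job.sign_off())"
```

```text
the job is handed in; nothing more can be done
None
```

The orange cassette is through the right-lane flap and rests at the bottom of the ramp. I handed the job in at about 6.3 s of the 38 s allowed.

**How it was done:** The tool can only point straight down, so near the axle the fingers could not go past the flap plane. I pushed the cassette along the lane with the nearly shut fingertips at increasing speed. The fingers stopped about 31 mm before the plane (measured at the TCP), and the cassette coasted the last stretch over the ramp edge. I then drew the fingers back, lifted them clear and moved them away to the left.

**Last checks:**
- **Orange cassette:** its lid is at about x = 154, y = -31 mm in the intake's frame and z = 64 mm, against the ramp's end wall.
- **Flaps:** both hang shut. Blue pixels lie within about 6 mm of the flap plane, down to about 93 mm above the table (deck at 90 mm).
- **Forces:** the wrist force read under 2 N after every move.
- **White cassette:** judged by eye only. In the top view it is in the same place as before, but the arm's shadow kept the colour mask from measuring it again.
- **Other objects:** nothing else in the last view looked moved, but I did not measure the bottle, beaker or tools.

**Deviations:** after fast moves the arm took a moment to settle and was up to about 9 mm off in y, so I re-centred the fingers in the lane before the push.

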